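Take the spent gas filter out of its bayonet port

TASK

Vent the gas line by pressing the spring pedal down to its stop for half a second and letting it up again. Then turn the filter by the bar on its top counter-clockwise until the bar points at the two notches of the port, lift it straight out and set it down, not dropped, upright near the middle of the tray. Finally swing the open metal cover shut over the empty port, and leave the jar, the cup and the wrench alone.

Things in the scene. Friction and masses are not known exactly. Their poses are not given: they have to be found in the camera images.
- port: Beige housing 136 x 124 x 35 mm fixed to the bench, a steel bayonet ring (radius 30 to 52 mm, top 57 mm above the bench) on top. Origin: centre of the underside, below the ring's axis. Two notches in the ring, at its +y and -y; elsewhere it overhangs the filter's lugs; a stop ends the turn about 0.2 rad past the notches' middle. Cover hinged along y on the -x side.
- filter: Loose aluminium cartridge 54 mm across, 136 mm tall, 0.3 to 0.5 kg, standing in the port, foot 35 mm above the bench. Origin: centre of its foot, z up its axis. Two foot lugs along +x and -x, to 41 mm from the axis. Its x starts 0.42 to 0.68 rad counter-clockwise of the port's x, locked; turned on until x lies along the port's y (within 0.12 rad) it lifts out, clear of the ring 25 mm up.
- filter_bar (a point): Grip point in the middle of the black bar on the filter's top, on its axis, 120 mm above its foot. The bar is 66 mm long along the filter's x, 14 mm thick along y, from 96 to 136 mm above the foot.
- cover (a joint): Hinge of the port's cover, rad: 0 = shut, flat over the ring; 1.9 = standing open, leaning back 0.33 rad beyond upright, where it starts. The cover falls shut gently by itself once pushed past upright (below 1.5), and falls back open otherwise.
- cover_tip (a point): Middle of the cover's free edge. Aluminium plate 112 mm long, 108 mm wide, 4 mm thick; hinge line in the port's frame at x = -62, z = 59 mm, along y. Open, the free edge is at about x = -98, z = 165 mm there; to shut it, push its outer (-x) face towards the port's +x.
- vent: Vent unit fixed to the bench: grey plate 175 x 92 x 12 mm, at its +x end a small round gauge (52 mm across, top 104 mm high). Origin: centre of the underside. The pedal is hinged along y at x = 50, z = 45 mm and reaches 130 mm towards -x; clear above apart from the gauge.
- pedal (a joint): Spring pedal's angle, rad: 0 = up (it leans up 0.2 rad towards its free end), 0.30 = down at its stop. It takes about 4 N to start and 12 N at the pad to hold it at the stop; it springs back when released.
- pedal_pad (a point): Where to press: middle of the pedal's top surface, 105 mm from the hinge, on the 70 mm wide steel plate with a black rubber pad. About 72 mm above the bench when up, 41 mm at the stop.
- tray: White open tray fixed to the bench, 170 x 170 mm, 30 mm high, walls and floor 5 mm thick. Origin: centre of the underside.
- tray_in (a point): Centre of the tray's inner floor, 5 mm above the bench.
- bottle: Bystander: amber glass jar with a black cap, 66 mm diameter, 140 mm tall, beyond the work. Origin: centre of its underside.
- beaker: Bystander: white open cup, 72 mm diameter, 85 mm tall, beyond the work. Origin: centre of its underside.
- wrench: Bystander: steel wrench 170 mm long, lying beyond the work. Origin: under its middle.

How it is judged:
By the outcome, as a careful person would: the job done as asked, in the order asked, and still so for the second after the job is handed in, with the robot touching nothing.
It also fails if it takes over 64 s, if anything falls off the work surface, if the arm or the gripper's body presses on something with over 40 N, if the wrist force passes 120 N, or if a joint passes its speed limit or range.

ROBOT

A 6-joint arm with a two-finger parallel gripper is mounted at the origin on the work surface. World frame = base frame: x ahead of the robot, y to its left, z up, the work surface at z = 0. Lengths are in m, angles in rad, forces in N, time in s.
With the tool pointing down it reaches from about 0.275 to 0.85 m from the base axis. Payload 5.2 kg.
Tool frame: the origin (TCP) lies at the very end of the fingers, on their centre line; the grasp point (between the pads) lies 19 mm behind it; x points along the fingers, z is the direction in which the jaws open and shut, and the axes are right-handed (so a half turn about x gives the same grasp; the last joint's range is limited). The gripper opens to 85 mm and grips with 20 to 120 N. Pads are 22 mm wide; open, the fingers measure 114 mm over their backs; the gripper's body (76 mm by 85 mm) begins 54 mm behind the grasp point. The pads swing forward as they close: fully open they stand 13 mm farther back than shut.
Start: joints at [1.042, 0.259, 1.535, -0, 1.348, -0.203], TCP at [0.176, 0.521, 0.231] pointing down, gripper open.
Joint ranges: [-3.14, 3.14], [-0.91, 2.08], [0.19, 2.58], [-1.22, 4.36], [0.22, 2.71], [-3.12, 3.12]. Speed limits (rad/s): [2.57, 2.57, 3.14, 3.14, 3.14, 3.14].

INTERFACE

Orientations are given as a unit quaternion [x, y, z, w].
In Python, from workcell import robot gives the robot as it stands. The module is installed in compiled form; this text tells all that it offers. Calls block until the motion is done:
- robot.reach(position, orientation): joint-space move of the TCP to a pose.
- robot.move_l(position, velocity=0.15, frame=None, max_force=None): straight line of the TCP; frame=None keeps the orientation; velocity is the mean speed in m/s. With max_force (N) it stops when the force on the tool has changed by that much, and returns True; else False.
- robot.goto_joints(angles): joint-space move.
- robot.grip(opening): finger opening in m; the grip force is fixed at half the most; returns when the fingers have stopped.
- robot.dwell(seconds).
- robot.ik(position, orientation): joint angles nearest the present ones, or None.
- robot.grab_frame(name): name is "scene" or "top" or "wrist"; returns the picture (480x640x3 uint8, blue, green, red); there is no depth.
- robot.get_calibration(name): a dict with "intrinsics" (3x3 intrinsics, pixels), "R" (3x3) and "t" (3): a world point X has camera coordinates R X + t; the wrist camera has in their place "T_tool_cam" (4x4, takes a point from camera to tool coordinates, whose origin is the TCP and whose axes are the tool frame's). Camera axes: x right, y down, z forward; pixel columns grow to the right and rows downward; lengths in m; the calibration is good to about 2 mm. The wrist camera is an equidistant fisheye: a pixel r from the principal point sees the ray r / f radians off the axis. A picture is of the moment at which its call begins: read the wrist's pose just before it. get_calibration takes no time and is no camera call.
A pose or a line that the arm cannot do raises robot.Unreachable and nothing moves.
- robot.close_job(): hands the job in, once; it reports no verdict.
Readings, each from a call of its own:
- robot.get_t(): time.
- robot.get_joint_positions(): joint angles.
- robot.get_qd(): joint speeds.
- robot.get_effort(): joint torques, N m.
- robot.get_tcp_pos(): TCP position.
- robot.get_tcp_rot(): TCP orientation.
- robot.get_ft_force(): force on the tool from outside, world axes, zero at the start.
- robot.get_ft_torque(): the same for the moment, N m.
- robot.get_finger_gap(): finger opening in m.
Only numpy, scipy, OpenCV 4.12 (cv2) and the standard library are available. Lean on these libraries where they do the work, as an engineer would, in place of code of your own. Each camera call takes 0.05 s, during which the arm holds its last target. There are 200 camera calls.

## Working session

There is one attempt and no reset: what is moved stays moved. The work goes in short steps, each a Python script; the robot and the scene stay as the last script left them, time stands still between calls to the robot, and variables do not carry over. Pictures are saved under pics/ and viewed, about 8 in all and at most 12, crops included, and the job is handed in when it is done.

```bash
mkdir -p pics; python3 - <<'E'
from workcell import robot
import cv2, numpy as np
np.set_printoptions(precision=4,suppress=True)
for n in("top","scene"):
    im=robot.grab_frame(n); cv2.imwrite(f"pics/{n}0.png",im)
    c=robot.get_calibration(n); print(n,c)
print(robot.get_calibration("wrist"),robot.get_tcp_rot(),robot.get_t(),robot.get_ft_force())
E
```

```text
top {'intrinsics': array([[501.8532,   0.    , 312.2209],
       [  0.    , 501.8532, 231.9368],
       [  0.    ,   0.    ,   1.    ]]), 'R': array([[ 0.008 , -0.9999, -0.0132],
       [-0.9973, -0.007 , -0.0733],
       [ 0.0732,  0.0138, -0.9972]]), 't': array([-0.001 ,  0.6104,  1.1294])}
scene {'intrinsics': array([[474.7694,   0.    , 322.5038],
       [  0.    , 474.7694, 238.549 ],
       [  0.    ,   0.    ,   1.    ]]), 'R': array([[ 0.7749,  0.6319,  0.0149],
       [ 0.4547, -0.5408, -0.7077],
       [-0.4392,  0.5551, -0.7064]]), 't': array([-0.4615, -0.189 ,  1.2109])}
{'intrinsics': array([[371.6483,   0.    , 315.124 ],
       [  0.    , 371.6483, 242.5899],
       [  0.    ,   0.    ,   1.    ]]), 'T_tool_cam': array([[ 0.0001, -0.2623,  0.965 , -0.1413],
       [ 0.0013, -0.965 , -0.2623,  0.0652],
       [ 1.    ,  0.0012,  0.0003,  0.0005],
       [ 0.    ,  0.    ,  0.    ,  1.    ]])} [-0.4126  0.575   0.412   0.5739] 0.1 [-0.0468  0.3329  0.3319]
```

View pics/top0.png

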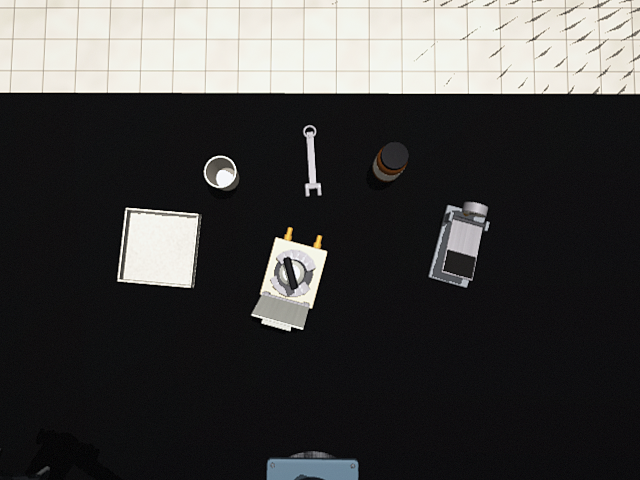

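View pics/scene0.png

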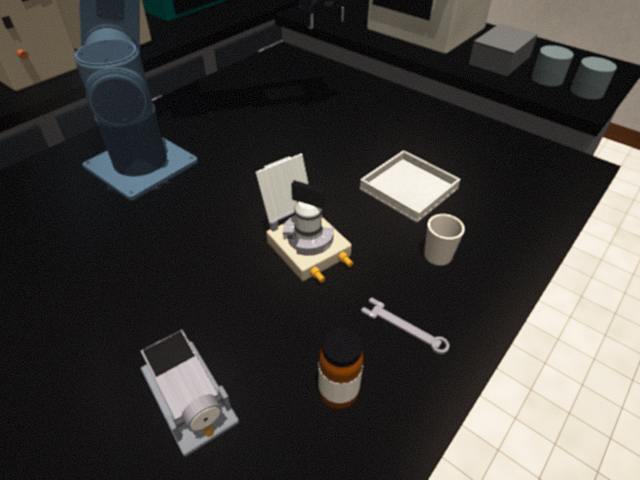

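The top view shows the tray near (160,248), the port near (292,273) with its cover towards the robot, and the vent near (460,247) with its gauge on the far side. Next I'll measure them with masks.

```bash
cat > h.py <<'E'
import numpy as np, cv2
from workcell import robot
from scipy.spatial.transform import Rotation as Rn
np.set_printoptions(precision=4,suppress=True)
def ray(n,uv):
    c=robot.get_calibration(n);K,R,t=c["intrinsics"],np.array(c["R"]),np.array(c["t"])
    uv=np.atleast_2d(uv).astype(float)
    d=np.c_[(uv-K[:2,2])/K[0,0],np.ones(len(uv))]@R
    return -R.T@t,d
def onplane(n,uv,z):
    o,d=ray(n,uv); return (o+d*((z-o[2])/d[:,2])[:,None])[:,:2]
def proj(n,X):
    c=robot.get_calibration(n);p=np.atleast_2d(X)@np.array(c["R"]).T+c["t"];K=c["intrinsics"]
    return p[:,:2]/p[:,2:]*K[0,0]+K[:2,2]
E
python3 - <<'E'
from h import *
im=cv2.imread("pics/top0.png"); hsv=cv2.cvtColor(im,cv2.COLOR_BGR2HSV)
def crop(x,y,w,h,s): return cv2.resize(im[y:y+h,x:x+w],None,fx=s,fy=s,interpolation=cv2.INTER_CUBIC)
a=crop(245,225,90,110,5.0); b=crop(425,195,70,110,5.0)
cv2.imwrite("pics/crop1.png",np.hstack([a,b]))
# tray outer rim
g=im.min(2)
m=np.zeros(g.shape,np.uint8); m[195:300,105:203]=(g[195:300,105:203]>60)*255
c=max(cv2.findContours(m,0,2)[0],key=cv2.contourArea); r=cv2.minAreaRect(c); bx=cv2.boxPoints(r)
print("tray box px",bx); print("at z30",onplane("top",bx,.03), onplane("top",bx,.03).mean(0))
# beige housing
s=hsv[...,1];m=((s>25)&(s<110)&(hsv[...,2]>150)&(hsv[...,0]>10)&(hsv[...,0]<35)).astype(np.uint8)*255
m[:225]=0;m[335:]=0;m[:,:245]=0;m[:,335:]=0
c=np.vstack([k for k in cv2.findContours(m,0,2)[0] if cv2.contourArea(k)>30]); r=cv2.minAreaRect(c);bx=cv2.boxPoints(r)
print("housing px",bx); print(onplane("top",bx,.035))
# vent plate
m=np.zeros(g.shape,np.uint8); m[195:300,420:500]=(im[195:300,420:500].max(2)>50)*255
c=max(cv2.findContours(m,0,2)[0],key=cv2.contourArea); r=cv2.minAreaRect(c);bx=cv2.boxPoints(r)
print("vent px",bx,onplane("top",bx,.012))
E
```

```text
tray box px [[116.2459 281.2951]
 [123.0656 206.2787]
 [201.3279 213.3934]
 [194.5082 288.4099]]
at z30 [[0.4941 0.4485]
 [0.6659 0.439 ]
 [0.6507 0.2581]
 [0.4795 0.2694]] [0.5726 0.3538]Traceback (most recent call last):
  File "<stdin>", line 14, in <module>
    return _nx.concatenate(arrs, 0, dtype=dtype, casting=casting)
           ~~~~~~~~~~~~~~~^^^^^^^^^^^^^^^^^^^^^^^^^^^^^^^^^^^^^^^
ValueError: need at least one array to concatenate
```

View pics/crop1.png

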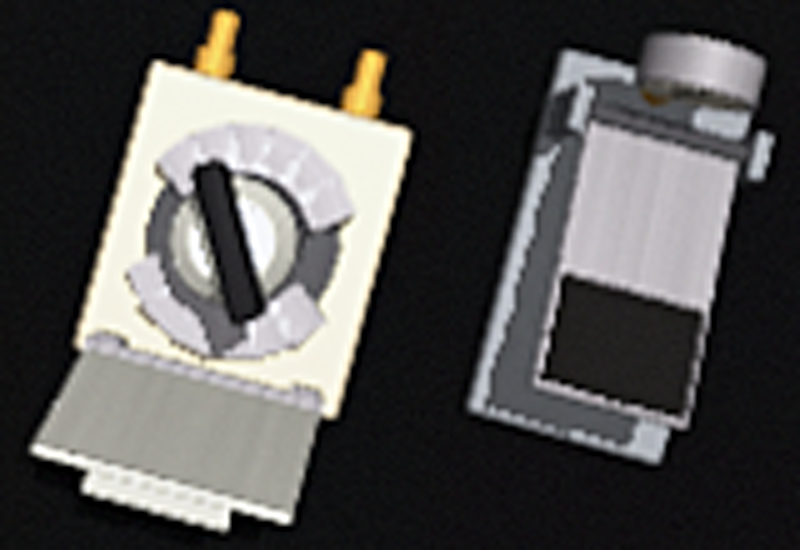

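```bash
cat > m.py <<'E'
from h import *
P=lambda a:np.array([((x+.5)/5-.5+245,(y+.5)/5-.5+225) for x,y in a])
V=lambda a:np.array([((x-450+.5)/5-.5+425,(y+.5)/5-.5+195) for x,y in a])
ang=lambda d:np.arctan2(d[1],d[0])
H=onplane("top",P([(152,62),(412,128),(335,418),(78,345)]),.035)  # +x+y,+x-y,-x-y,-x+y
print("housing",H,"c",H.mean(0)); yaw=ang(H[0]+H[1]-H[2]-H[3]); print("yaw",yaw, ang(H[0]-H[3]),ang(H[1]-H[2]),ang(H[0]-H[1])-np.pi/2)
B=onplane("top",P([(210,165),(247,320)]),.171)
im=cv2.imread("pics/top0.png")
m=np.zeros(im.shape[:2],np.uint8);m[254:294,275:308]=(im[254:294,275:308].max(2)<60)*255
c=max(cv2.findContours(m,0,1)[0],key=cv2.contourArea);r=cv2.minAreaRect(c);bx=cv2.boxPoints(r)
print("bar hand",B.mean(0),ang(B[0]-B[1]),"mask",r); W=onplane("top",bx,.171);print(W,W.mean(0))
L=onplane("top",V([(560,52),(470,408),(660,462)]),.012);print("vent",L,"yaw",ang(L[0]-L[1]),ang(L[1]-L[2])-np.pi/2,"len",np.linalg.norm(L[0]-L[1]),np.linalg.norm(L[1]-L[2]),"c",(L[0]+L[2])/2)
pz=lambda d:.045+d*np.sin(.2)
Q=V([(565,278),(703,312),(688,418),(537,383)])
print("pad",onplane("top",Q[:2],pz(.07)),onplane("top",Q[2:],pz(.13)))
E
python3 m.py
```

```text
housing [[ 0.5973  0.0878]
 [ 0.5683 -0.0304]
 [ 0.4378  0.0034]
 [ 0.4694  0.1195]] c [0.5182 0.0451]
yaw -0.24806589211377358 -0.2425025153774231 -0.25350818272619535 -0.24127473562882007
bar hand [0.5172 0.0444] 0.24624741692592408 mask ((290.0556335449219, 272.98443603515625), (32.4326286315918, 7.43408203125), 74.35775756835938)
[[0.5463 0.0611]
 [0.5504 0.0469]
 [0.4886 0.0288]
 [0.4845 0.043 ]] [0.5174 0.0449]
vent [[ 0.6759 -0.3072]
 [ 0.5112 -0.2641]
 [ 0.4873 -0.3506]] yaw -0.255677370633865 -0.2698007038098287 len 0.17023141308809933 0.08971484858204558 c [ 0.5816 -0.3289]
pad [[ 0.5694 -0.2963]
 [ 0.5548 -0.3567]] [[ 0.5084 -0.3458]
 [ 0.5231 -0.2805]]
```

```bash
cat >> h.py <<'E'
def down(a):
    z=np.array([np.cos(a),np.sin(a),0]);x=np.array([0,0,-1.])
    return Rn.from_matrix(np.c_[x,np.cross(z,x),z]).as_quat()
AX=np.array([.5178,.0448]); PY=-.247; BA=.275
def st(s): print(s,"t %.2f"%robot.get_t(),robot.get_tcp_pos(),"F",np.array(robot.get_ft_force()),"gap %.4f"%robot.get_finger_gap())
E
python3 - <<'E'
from h import *
for a in (BA+np.pi/2,BA-np.pi/2): 
    for d in (0,.65,1.05,1.2): print(a,d,np.array(robot.ik([*AX,.137],down(a+d))))
xz=Rn.from_quat(robot.get_tcp_rot()).as_matrix(); print(xz)
for a in (-.26+np.pi/2,-.26-np.pi/2): print(robot.ik([.534,-.3175,.2],down(a)))
E
```

```text
1.8457963267948965 0 [-0.1285  0.2896  1.7401 -0.      1.1119 -1.9743]
1.8457963267948965 0.65 [-0.1285  0.2896  1.7401 -0.      1.1119 -2.6243]
1.8457963267948965 1.05 [-0.1285  0.2896  1.7401 -0.      1.1119 -3.0243]
1.8457963267948965 1.2 [-0.1285  0.2896  1.7401 -0.      1.1119  3.1089]
-1.2957963267948966 0 [-0.1285  0.2896  1.7401  0.      1.1119  1.1673]
-1.2957963267948966 0.65 [-0.1285  0.2896  1.7401 -0.      1.1119  0.5173]
-1.2957963267948966 1.05 [-0.1285  0.2896  1.7401 -0.      1.1119  0.1173]
-1.2957963267948966 1.2 [-0.1285  0.2896  1.7401 -0.      1.1119 -0.0327]
[[-0.0008 -0.9474  0.32  ]
 [-0.0014  0.32    0.9474]
 [-1.      0.0003 -0.0016]]
[-0.7157  0.4066  1.4007 -0.      1.3343 -2.0265]
[-0.7157  0.4066  1.4007 -0.      1.3343  1.1151]
```

```bash
python3 - <<'E'
from h import *
q=down(-.26-np.pi/2); p=np.array([.534,-.3175])
robot.grip(0.0); st("closed")
robot.reach([*p,.19],q)
robot.move_l([*p,.09],.2); st("above")
r=robot.move_l([*p,.032],.04,max_force=26); st(f"pressed {r}")
im=robot.grab_frame("scene"); cv2.imwrite("pics/press.png",cv2.resize(im[270:470,100:300],None,fx=3,fy=3))
robot.dwell(.7); st("held")
robot.move_l([*p,.12],.12); st("up")
E
```

```text
closed t 0.87 [0.176  0.5211 0.2313] F [-0.0792 -0.7916  0.1146] gap -0.0001
above t 4.71 [ 0.5347 -0.3177  0.0908] F [0.409  0.8146 0.2095] gap -0.0004
pressed True t 5.88 [ 0.5328 -0.3173  0.0407] F [-3.8009  1.8502 11.759 ] gap 0.0000
held t 6.62 [ 0.5328 -0.3173  0.0406] F [-3.1704  1.5026 12.3384] gap 0.0000
up t 7.45 [ 0.5335 -0.317   0.1187] F [0.4569 0.4318 0.2697] gap -0.0004
```

View pics/press.png

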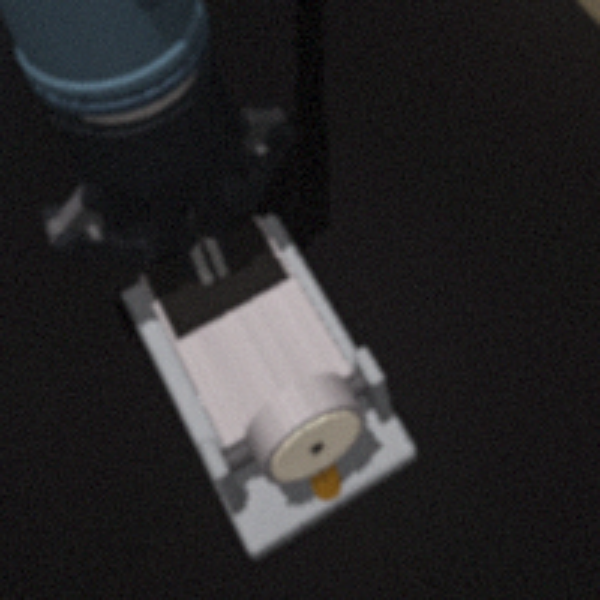

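The press stopped at z = 0.0407 (stop height 41 mm) and held there at about 12 N for 0.7 s. The picture shows the pedal level and the fingers on the pad at around (205,260). Next I'll look at the filter from close up.

```bash
cat >> h.py <<'E'
def wplane(uv,z,pos,rot):
    c=robot.get_calibration("wrist");K=c["intrinsics"];T=np.array(c["T_tool_cam"])
    d=(np.atleast_2d(uv)-K[:2,2])/K[0,0];th=np.linalg.norm(d,axis=1)[:,None]
    r=np.c_[d/th*np.sin(th),np.cos(th)]
    R=Rn.from_quat(rot).as_matrix();o=R@T[:3,3]+pos;w=r@(R@T[:3,:3]).T
    return (o+w*((z-o[2])/w[:,2])[:,None])[:,:2]
E
python3 - <<'E'
from h import *
import json
robot.move_l([.534,-.3175,.24],.2)
robot.reach([*AX,.26],down(BA-np.pi/2)); robot.grip(.085); robot.dwell(.2)
pos,rot=robot.get_tcp_pos(),robot.get_tcp_rot()
im=robot.grab_frame("wrist"); cv2.imwrite("pics/w1.png",im); st("w")
cv2.imwrite("pics/top1.png",robot.grab_frame("top"))
json.dump([list(pos),list(rot)],open("w1.json","w"))
E
```

```text
w t 10.59 [0.5178 0.0448 0.26  ] F [ 0.0116 -0.059  -0.0147] gap 0.0850
```

View pics/w1.png

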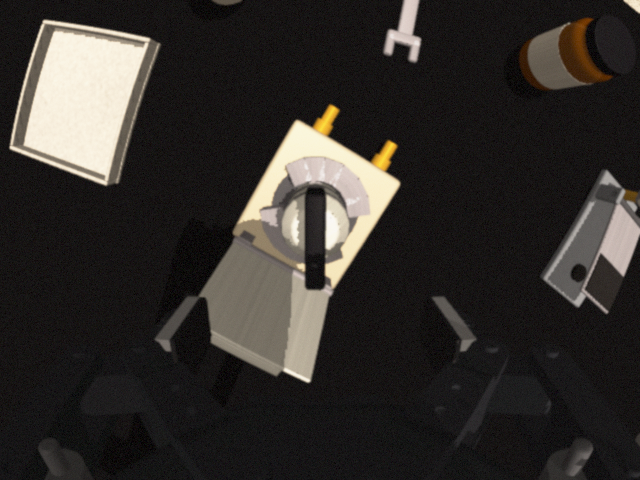

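The bar lies almost exactly vertical in the image, from (315,186) to (315,289). The cover is open, the port is clear, and the pedal is up at right. I'll fit the bar's edges for the exact axis and angle.

```bash
python3 - <<'E'
from h import *
import json
pos,rot=map(np.array,json.load(open("w1.json")))
im=cv2.imread("pics/w1.png"); g=im.max(2)
rows=range(200,262,3); Lm=[];Rm=[]
for v in rows:
    k=cv2.GaussianBlur(g,(3,3),0)[v,295:340].astype(float)
    d=np.flatnonzero(k<70)+295; d=d[(d>298)&(d<335)]; Lm.append((d.min(),v));Rm.append((d.max(),v))
print(Lm[::3],Rm[::3])
for n,e in(("L",Lm),("R",Rm)):
    w=wplane(np.array(e,float),.171,pos,rot); vx,vy,x0,y0=cv2.fitLine(w.astype(np.float32),cv2.DIST_HUBER,0,.01,.01).ravel()
    a=np.arctan2(vy,vx); a=(a+np.pi/2)%np.pi-np.pi/2
    nrm=np.array([-np.sin(a),np.cos(a)]); print(n,"ang",a,"offset from AX along n",nrm@(np.array([x0,y0])-AX))
print("bar ends",wplane([[315,186],[315,289]],.171,pos,rot))
K=im[170:310,240:390];cv2.imwrite("pics/w1c.png",cv2.resize(cv2.convertScaleAbs(K,alpha=1.6,beta=20),None,fx=4,fy=4))
E
```

```text
[(np.int64(305), 200), (np.int64(305), 209), (np.int64(305), 218), (np.int64(305), 227), (np.int64(305), 236), (np.int64(305), 245), (np.int64(305), 254)] [(np.int64(324), 200), (np.int64(324), 209), (np.int64(324), 218), (np.int64(324), 227), (np.int64(323), 236), (np.int64(323), 245), (np.int64(324), 254)]
L ang 0.26980245 offset from AX along n 0.006268830930586359
R ang 0.27793586 offset from AX along n -0.005886839208257334
bar ends [[0.5577 0.0559]
 [0.4917 0.0372]]
```

View pics/w1c.png

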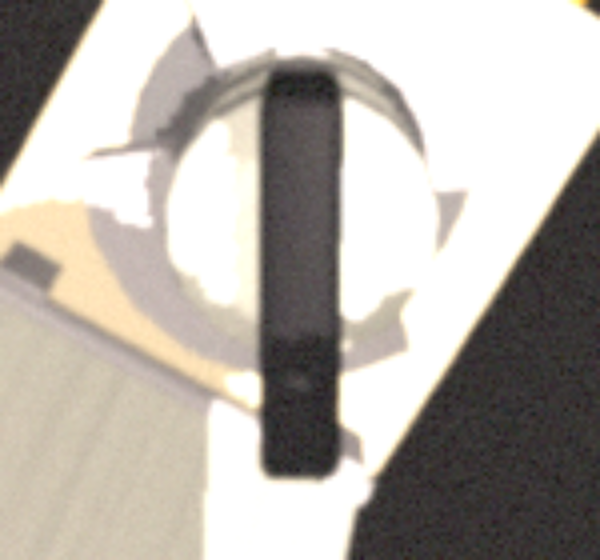

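```bash
python3 - <<'E'
from h import *
import json
pos,rot=map(np.array,json.load(open("w1.json")))
print("housing wrist",w:=wplane([[297,121],[400,183],[234,235]],.035,pos,rot),"c",(w[1]+w[2])/2)
c=robot.get_calibration("wrist");T=np.array(c["T_tool_cam"]);R=Rn.from_quat(rot).as_matrix();print("cam",R@T[:3,3]+pos,"axis",R@T[:3,2])
print("top-face rows", wplane([[315,193],[315,254],[315,289]],.171,pos,rot), "at foot of bar z .131",wplane([[315,186],[315,289]],.131,pos,rot))
print("tray",wplane([[43,22],[159,40],[108,185],[11,148]],.03,pos,rot).mean(0))
E
```

```text
housing wrist [[ 0.5998  0.0861]
 [ 0.5698 -0.0293]
 [ 0.4719  0.1186]] c [0.5208 0.0447]
cam [0.5831 0.063  0.4013] axis [-0.2533 -0.0716 -0.9647]
top-face rows [[0.5534 0.0547]
 [0.5152 0.0439]
 [0.4917 0.0372]] at foot of bar z .131 [[0.5533 0.0547]
 [0.4758 0.0327]]
tray [0.5759 0.3511]
```

```bash
sed -i 's/^AX=.*/AX=np.array([.5197,.0452]); PY=-.25; BA=.274/' h.py; python3 - <<'E'
from h import *
q=down(BA-np.pi/2)
robot.move_l([*AX,.26],.1,frame=q)
r=robot.move_l([*AX,.139],.12,max_force=15); st(f"at bar {r}")
robot.grip(0.0); st("gripped"); print(robot.get_ft_torque())
for k in range(4):
    J=np.array(robot.get_joint_positions());J[5]-=1.046/4
    robot.goto_joints(J); robot.dwell(.1); st(k); print(robot.get_ft_torque(),J[5])
    F=np.array(robot.get_ft_force())
    if np.linalg.norm(F)>45: print("high");break
cv2.imwrite("pics/top2.png",robot.grab_frame("top"))
E
```

```text
at bar False t 12.05 [0.5203 0.0451 0.1397] F [-0.0903  1.1602  0.5606] gap 0.0845
gripped t 12.70 [0.5199 0.0453 0.1392] F [0.7636 0.7749 2.8593] gap 0.0129
[ 0.1186 -0.0089 -0.0202]
0 t 13.16 [0.5199 0.0452 0.1392] F [-0.3108 -0.4968  0.1981] gap 0.0131
[-0.1784 -0.0662 -0.0413] 0.9080356503550857
1 t 13.62 [0.5199 0.0452 0.1392] F [ 0.0312 -0.8011  0.9977] gap 0.0133
[-0.0801 -0.0365 -0.0675] 0.649709001114082
2 t 14.07 [0.5199 0.0452 0.1392] F [ 0.4647  0.48   -0.0931] gap 0.0133
[-0.075  -0.086  -0.0659] 0.3921583020659733
3 t 14.53 [0.52   0.0452 0.1392] F [ 1.163  -0.3909  0.6342] gap 0.0132
[-0.0307 -0.0066 -0.0723] 0.13478043233405546
```

```bash
python3 - <<'E'
from h import *
p=np.array(robot.get_tcp_pos())
r=robot.move_l([p[0],p[1],.182],.06,max_force=14); robot.dwell(.1); st(f"lift {r}"); print(robot.get_ft_torque())
im=robot.grab_frame("scene"); cv2.imwrite("pics/s2.png",cv2.resize(im[120:320,220:420],None,fx=3,fy=3))
E
```

```text
lift False t 15.55 [0.5196 0.0453 0.1815] F [ 0.0256  0.4664 -4.8031] gap 0.0130
[-0.0602  0.0416 -0.0072]
```

View pics/s2.png

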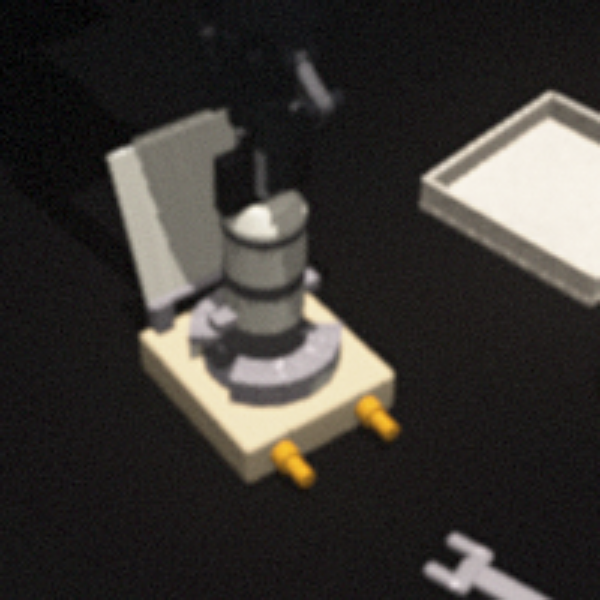

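The filter came out, with a weight of about 4.8 N and the cover undisturbed. Now it goes to the tray.

```bash
python3 - <<'E'
from h import *
p=np.array(robot.get_tcp_pos()); T=np.array([.5745,.3525])
robot.move_l([p[0],p[1],.24],.12)
robot.move_l([*T,.24],.15); robot.dwell(.2); st("over")
robot.move_l([*T,.122],.12); robot.dwell(.2); st("near")
r=robot.move_l([*T,.104],.02,max_force=4); st(f"down {r}"); robot.dwell(.2); st("rest")
cv2.imwrite("pics/top3.png",robot.grab_frame("top"))
E
```

```text
over t 18.67 [0.5746 0.3521 0.2402] F [ 0.5667 -0.5635 -4.5864] gap 0.0129
near t 20.00 [0.5749 0.3527 0.123 ] F [-0.4952  0.4629 -3.7474] gap 0.0134
down True t 20.64 [0.5745 0.3526 0.1093] F [ 0.5796 -0.0397  4.4594] gap 0.0134
rest t 20.84 [0.5745 0.3526 0.1092] F [0.4878 0.8167 5.5588] gap 0.0134
```

```bash
python3 - <<'E'
from h import *
p=np.array(robot.get_tcp_pos())
robot.grip(.05); robot.dwell(.2); st("open")
robot.move_l([p[0],p[1],.25],.12); st("up")
robot.grip(0)
ex=np.array([np.cos(PY),np.sin(PY)]); q=down(PY-np.pi/2); X=lambda x:AX+x*ex
robot.reach([*X(-.155),.25],q); st("behind cover")
cv2.imwrite("pics/top4.png",robot.grab_frame("top"))
cv2.imwrite("pics/s4.png",robot.grab_frame("scene")[100:340,200:520])
im=robot.grab_frame("scene"); cv2.imwrite("pics/s4.png",cv2.resize(im[120:300,220:480],None,fx=3,fy=3))
E
```

```text
open t 21.53 [0.5731 0.352  0.1073] F [-0.0495 -0.1076 -1.1042] gap 0.0497
up t 22.88 [0.5741 0.3524 0.2489] F [-0.0075  0.1611  0.1763] gap 0.0503
behind cover t 24.68 [0.3704 0.0837 0.2505] F [ 0.5499 -0.2501 -0.7496] gap 0.0003
```

View pics/s4.png

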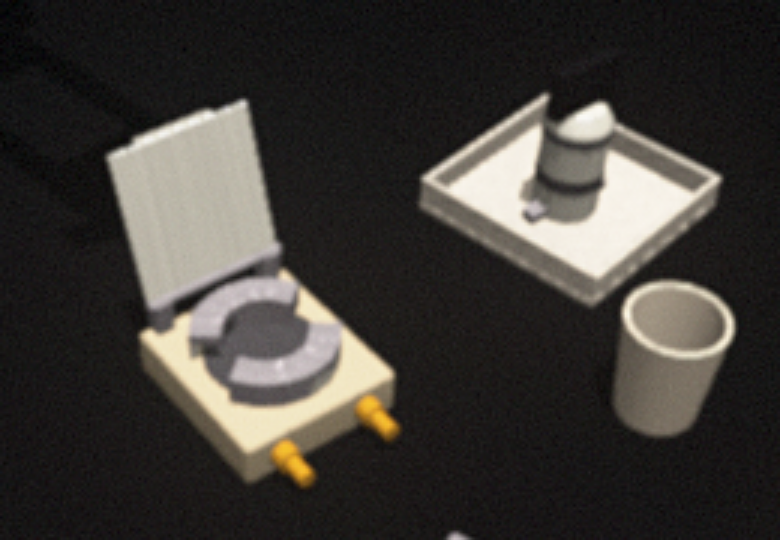

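The filter is upright near the tray's middle, at about (572,160). The port is empty and the cover is still open, with its edge near (180,125). Next I'll push the cover shut.

```bash
python3 - <<'E'
from h import *
ex=np.array([np.cos(PY),np.sin(PY)]); X=lambda x:AX+x*ex
r=robot.move_l([*X(-.155),.125],.15,max_force=10); st(f"down {r}")
if not r:
    r=robot.move_l([*X(-.045),.125],.08,max_force=15); st(f"pushed {r}")
    robot.dwell(.5)
    robot.move_l([*X(-.155),.125],.15); robot.move_l([*X(-.155),.25],.15); robot.dwell(1.0); st("back")
im=robot.grab_frame("scene"); cv2.imwrite("pics/s5.png",cv2.resize(im[120:300,220:480],None,fx=3,fy=3)); cv2.imwrite("pics/top5.png",robot.grab_frame("top"))
E
```

```text
down False t 25.82 [0.3701 0.0836 0.1255] F [-0.0114 -0.0094  0.6818] gap 0.0003
pushed True t 26.52 [0.4128 0.0728 0.1264] F [-0.7905  1.4549  7.2763] gap -0.0000
back t 29.43 [0.3695 0.0835 0.25  ] F [-0.2199  0.4848 -0.2206] gap 0.0001
```

View pics/s5.png

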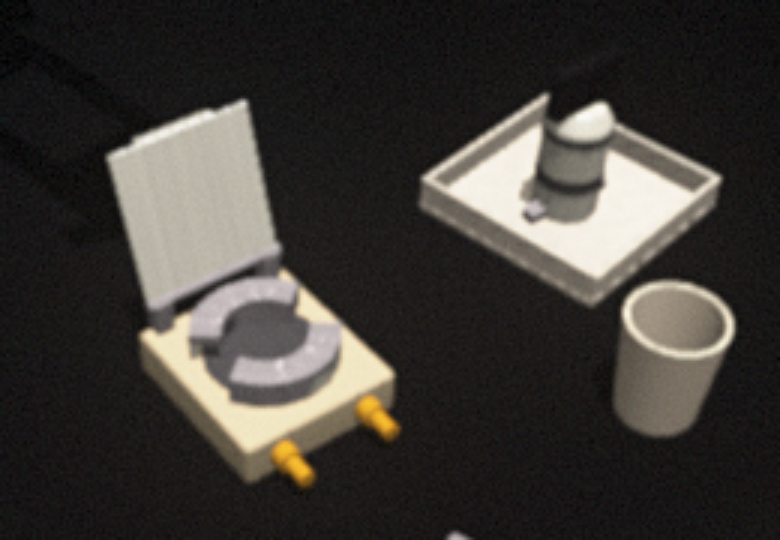

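The contact at port x = -107 mm tripped the 15 N limit and the cover is still open. I'll push again in small slow steps and watch the force.

```bash
python3 - <<'E'
from h import *
ex=np.array([np.cos(PY),np.sin(PY)]); X=lambda x:AX+x*ex
robot.move_l([*X(-.155),.125],.15); robot.move_l([*X(-.116),.125],.1)
for x in np.arange(-.108,-.04,.008):
    r=robot.move_l([*X(x),.125],.03,max_force=25); st(f"{x:.3f} {r}")
    if r: break
im=robot.grab_frame("scene"); cv2.imwrite("pics/s6.png",cv2.resize(im[100:300,200:420],None,fx=3,fy=3))
E
```

```text
-0.108 True t 31.32 [0.4119 0.0728 0.1262] F [-3.5039  1.7447  8.8106] gap 0.0000
```

View pics/s6.png

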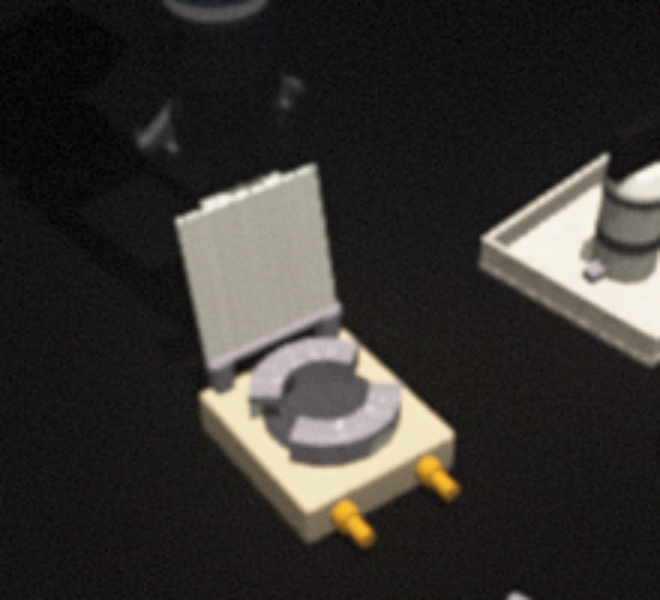

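```bash
python3 - <<'E'
from h import *
ex=np.array([np.cos(PY),np.sin(PY)]); ey=np.array([-ex[1],ex[0]]); X=lambda x:AX+x*ex
robot.move_l([*X(-.15),.127],.15)
for a,b in(([260.6,322.6],[290.7,156]),([290.6,330.6],[265,165])):
    o1,d1=ray("top",a);o2,d2=ray("scene",b);d1,d2=d1[0],d2[0]
    s=np.linalg.lstsq(np.c_[d1,-d2],o2-o1,rcond=None)[0];p,q=o1+s[0]*d1,o2+s[1]*d2
    m=(p+q)/2;print("tab port xyz",ex@(m[:2]-AX),ey@(m[:2]-AX),m[2],"gap",np.linalg.norm(p-q))
im=cv2.imread("pics/top5.png"); c=cv2.imread("pics/top0.png")
cv2.imwrite("pics/lip.png",cv2.resize(np.hstack([c[290:340,245:315],cv2.imread("pics/w1.png")[230:400,190:360][:120,:168]][:1]),None,fx=8,fy=8,interpolation=cv2.INTER_CUBIC))
E
```

```text
tab port xyz -0.11137117296205735 0.03308859342696185 0.16110159974726124 gap 0.004889586752400322
tab port xyz -0.11063903142079763 -0.028705237190786798 0.1651626479820127 gap 0.005345644312386506
```

View pics/lip.png

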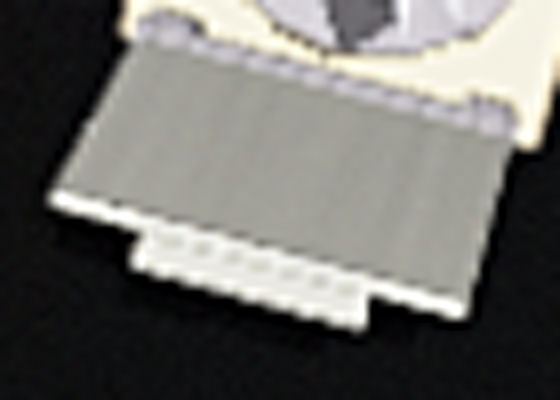

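The lip sits near the cover's free edge at z ≈ 0.163 and reaches out to port x ≈ -111 mm. It was meeting the fingers high up, where they jam, so I'll push it with the fingertips at z = 0.150.

```bash
python3 - <<'E'
from h import *
ex=np.array([np.cos(PY),np.sin(PY)]); X=lambda x:AX+x*ex
robot.move_l([*X(-.15),.150],.1)
for x in np.arange(-.125,-.04,.008):
    r=robot.move_l([*X(x),.150],.04,max_force=25); st(f"{x:.3f} {r}")
    if r: break
im=robot.grab_frame("scene"); cv2.imwrite("pics/s7.png",cv2.resize(im[100:300,200:420],None,fx=3,fy=3))
E
```

```text
-0.125 False t 32.92 [0.3984 0.0761 0.1499] F [ 0.193  -0.6658 -0.5576] gap 0.0001
-0.117 False t 33.27 [0.4066 0.0741 0.15  ] F [-0.583  -0.0552 -0.9021] gap 0.0002
-0.109 False t 33.62 [0.4144 0.0721 0.15  ] F [-0.1401 -0.7433 -0.3643] gap 0.0000
-0.101 False t 33.98 [0.4221 0.0701 0.15  ] F [-0.1519 -0.3107  0.368 ] gap -0.0000
-0.093 False t 34.33 [0.4299 0.0681 0.15  ] F [0.5345 0.8417 0.3189] gap -0.0003
-0.085 False t 34.67 [0.4376 0.0661 0.15  ] F [-0.3163 -0.1425 -0.2885] gap 0.0001
-0.077 False t 35.02 [0.4454 0.0642 0.15  ] F [ 0.7174 -0.1444 -0.6007] gap -0.0002
-0.069 False t 35.38 [0.4531 0.0622 0.15  ] F [-0.2938 -0.2286  0.2723] gap -0.0002
-0.061 False t 35.73 [0.4609 0.0602 0.15  ] F [ 0.108   0.8549 -0.0603] gap 0.0000
-0.053 False t 36.08 [0.4686 0.0582 0.15  ] F [-1.3839 -1.216  -0.4243] gap -0.0001
-0.045 False t 36.42 [0.4763 0.0562 0.15  ] F [-0.3369  0.3482 -1.1201] gap 0.0002
```

```bash
python3 - <<'E'
from h import *
ex=np.array([np.cos(PY),np.sin(PY)]); X=lambda x:AX+x*ex
robot.dwell(.3)
robot.move_l([*X(-.10),.150],.15); robot.move_l([*X(-.15),.25],.15); robot.dwell(1); st("back")
t=robot.grab_frame("top"); s=robot.grab_frame("scene"); cv2.imwrite("pics/top7.png",t); cv2.imwrite("pics/s8.png",s)
cv2.imwrite("pics/final.png",np.hstack([cv2.resize(s[110:460,130:480],(400,400)),cv2.resize(t[190:340,110:320],(560,400))[:,:400]]))
E
```

```text
back t 39.18 [0.3744 0.0823 0.25  ] F [ 0.4619 -0.1328 -0.2766] gap 0.0003
```

View pics/final.png

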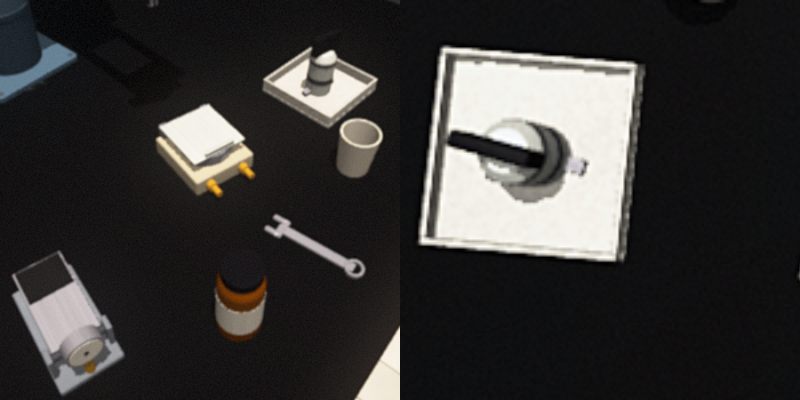

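```bash
python3 - <<'E'
from h import *
ex=np.array([np.cos(PY),np.sin(PY)]); ey=np.array([-ex[1],ex[0]])
for th in(0,.1,.2):
    P=[[*(AX+(-.062+.112*np.cos(th))*ex+y*ey),.061+.112*np.sin(th)] for y in(-.054,.054)]
    print(th,proj("scene",P))
print("observed ~(309,253),(343,230)")
a=cv2.imread("pics/top0.png").astype(int);b=cv2.imread("pics/top7.png").astype(int)
for n,(x,y,w,h) in dict(jar=(372,138,40,50),cup=(200,150,42,45),wrench=(298,120,30,80),vent=(425,198,70,95)).items():
    print(n,np.abs(a-b)[y:y+h,x:x+w].mean())
robot.close_job()
E
```

```text
0 [[300.1171 254.4679]
 [344.1546 231.7117]]
0.1 [[299.8425 250.2853]
 [344.2441 227.5515]]
0.2 [[299.2307 245.7301]
 [343.9854 223.0543]]
observed ~(309,253),(343,230)
jar 1.7076666666666667
cup 1.4019400352733686
wrench 1.5990277777777777
vent 1.5815037593984962
the job is handed in; nothing more can be done
```

The job is done and handed in at about 39 s of the 64 s allowed.

- **Vent:** I pressed the pedal to z = 0.0407 m (stop height is 41 mm) and held it 0.7 s at about 12 N. The press stopped on a 26 N force limit. I then released it, and the last top picture shows the vent as it was at the start.
- **Filter:** I gripped it by the bar and turned it 1.05 rad counter-clockwise with only small forces. It lifted straight out, weighing about 4.8 N. I lowered it until it touched the tray floor, then let go; the last picture shows it upright near the middle of the tray.
- **Cover:** The first two pushes failed because the cover's lip met the fingers high up and jammed, tripping the 15 N and then the 25 N limit. Pushing the lip with the fingertips at z = 0.150 m swung it over, and it fell shut.
- **Last checks:** The cover's free-edge rows match the shut position to about 2 pixels, which means within about 0.05 rad. One corner's column, read by hand, was off by 9 pixels. The jar, cup and wrench are unchanged between the first and last top pictures, and the robot touches nothing.
- **Disagreement:** The wrist and top cameras differed by 3 to 5 mm in x on the port and bar position. I used a value in between, and the low turning forces suggest it was good enough.

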